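# Close the gauge tray that is locked out on its slides

## Robot

A 6-joint arm with a two-finger parallel gripper is mounted at the origin on the work surface. World frame = base frame: x ahead of the robot, y to its left, z up, the work surface at z = 0. Lengths are in m, angles in rad, forces in N, time in s.
With the tool pointing down it reaches from about 0.25 to 0.725 m from the base axis. Payload 4 kg.
Tool frame: the origin (TCP) lies midway between the tips of the shut fingers; the grasp point (between the pads) lies 19 mm behind it; z points along the fingers, y is the direction in which the jaws open and shut (so a half turn about z gives the same grasp; the last joint's range is limited). The gripper opens to 85 mm and grips with 20 to 120 N. Pads are 22 mm wide; open, the fingers measure 114 mm over their backs; the gripper's body (76 mm by 85 mm) begins 54 mm behind the grasp point. The pads swing forward as they close: fully open they stand 13 mm farther back than shut.
Start: joints at [-1.318, 0.241, 0.005, 1.335, 0, 1.571], TCP at [0.125, -0.484, 0.231] pointing down, gripper open.
Joint ranges: [-2.72, 2.72], [-1.05, 1.87], [-1.09, 1.28], [-1.99, 2.15], [-1.42, 1.44], [-3.14, 3.14]. Speed limits (rad/s): [2.79, 2.79, 3.14, 3.14, 3.14, 3.14].

## Interface

Orientations are given as a unit quaternion [x, y, z, w].
In Python, from workcell import monitor, cams, order gives the robot as it stands.
- The arm moves only by the tool send_rows, never from a script. Its argument "moves" is a list of rows, each a list of 4 numbers: the shift along the tool's x, y, z as a fraction of full scale, then the turn about the tool's z as a fraction of full scale. A call has 1 to 20 rows; each row shifts and turns the commanded pose from where the row before left it, along the tool's axes as they then stand; what a row does not reach is not made up. Full scale, the value 1, is 100 cm for a shift and 0.1 rad for a turn. A row lasts 1/10 s, in which the tool goes at most 50 mm and 8.59 degrees, less where a joint would pass 70% of its speed; a pose out of reach is approached as far as the arm can. A call with a number of a shift or a turn outside -1 to 1 is refused whole. A call with a gripper value outside its range is refused whole. "claw" is the gripper's target within -1 to 1 (fully open at 1, half-way at 0, shut at -1), set as the call begins (left out, the last holds). The fingers move at their own pace and stop on an object; the grip force is fixed at half the most. Time passes only in rows, so rows that do not move let the fingers close. It gives the time, the measured TCP pose, the force and the opening at its end, in the units of the state.
- monitor.get_obs(): the state, without advancing time (a new reading comes with each control period).
- cams.camera(name): name is "scene" or "top" or "wrist"; returns (picture, depth): 420x560x3 uint8, blue, green, red; 420x560 float32, m along the optical axis (not along the pixel's ray), 0 where there is no reading.
- cams.camera_info(name): a dict with "intrinsics" (3x3 intrinsics, pixels), "T" (4x4, takes a point from camera to world coordinates); the wrist camera has in their place "mount" (4x4, takes a point from camera to tool coordinates, whose origin is the TCP and whose axes are the flange's). Camera axes: x right, y up, looking along -z (the intrinsics and any distortion apply to the point x, -y, -z); pixel columns grow to the right and rows downward; lengths in m; the calibration is good to about 2 mm. A picture is of the moment at which its call begins: read the wrist's pose just before it. camera_info takes no time and is no camera call.
- order.job_done(): hands the job in, once; it reports no verdict.
The state is a dict: "clock": time; "joint_pos": joint angles; "joint_vel": joint speeds; "tau": joint torques, N m; "eef_pos": TCP position; "tool_rot": TCP orientation; "ft_force": force on the tool from outside, world axes, zero at the start; "ft_torque": the same for the moment, N m; "grip_width": finger opening in m.
Only numpy, scipy, OpenCV 4.12 (cv2) and the standard library are available. Lean on these libraries where they do the work, as an engineer would, in place of code of your own. Each camera call takes 0.05 s, during which the arm holds its last target.

## Task

The gauge cabinet's tray is locked at full extension. Press down the red release lever on its front so that the lock lets go, slide the tray back in and press it home against its ejector spring until the catch holds it shut, then let go. Do it gently: the two setting masters must stay standing on the tray, nothing on the bench or on top of the cabinet may be disturbed, and the tray must not be slammed.

Things in the scene. Friction and masses are not known exactly. Their poses are not given: they have to be found in the camera images.
- cabinet: Low grey steel cabinet fixed on the bench, 260 wide, 250 deep, 100 mm high; its place and yaw vary and its mouth faces roughly to the robot's left. Origin: at bench height under the middle of its front (mouth) face; +x points from the mouth into the cabinet, the way the tray goes in; y along its width; z up. A wooden case lies on top, 90 mm or more behind the mouth.
- tray_face (a point): Middle of the outer surface of the tray's front panel, 85 mm above the bench; axes as the cabinet's. The panel is plain and upright, 256 mm wide, 15 to 100 mm above the bench, and may be pushed anywhere. It starts 170 mm in front of the cabinet's mouth and is 14 mm in front of it when latched shut.
- lever_pad (a point): Middle of the top of the red release lever, 70 mm above the bench at rest. A flat paddle 60 mm wide, 6 mm thick, sticking out 37 mm in front of the panel; this point is 18 mm in front of the panel and 60 mm to the cabinet's +y side of its middle. It travels with the tray. The panel rises 30 mm above it, so a finger pressing the lever can also push the panel.
- release_lever (a joint): Angle of the red lever, rad: 0 at rest (level), 0.10 fully pressed (pad 13 mm down). It is a rocker hinged under the tray, 110 mm behind the panel surface. Sprung: about 2 N at the pad starts it, 6 N presses it fully, and it comes up by itself. The lock is open beyond about 0.06 rad (pad 8 mm down); hold it down until the tray has gone in 35 mm.
- tray (a joint): Travel into the cabinet, m: 0 locked out (2 mm of play), 0.156 latched, 0.162 hard stop. About 2 N of friction; it stays where left. From 0.134 on an ejector spring pushes back with 5 to 9 N. The catch drops in at 0.156: press to about 0.160 (15 N or so in all), let go, and it rests at 0.156. If not caught, the spring pushes it out again by 20 mm.
- master_a_center (a point): Centre (half-way up) of a steel setting master, a spool 42 mm in diameter and 46 mm high, standing loose on the tray.
- master_b_center (a point): Centre (half-way up) of the second, like setting master, standing loose on the tray.
- wood_case_center (a point): Centre of a wooden gauge case, 110 x 180 x 45 mm, lying loose on top of the cabinet. To be left alone.
- wash_bottle_center (a point): Centre of a white and yellow bottle, 68 mm in diameter, 170 mm high, standing on the bench. To be left alone.
- vise_center (a point): Centre of a small brass coloured vise, about 90 x 150 x 77 mm, standing on the bench. To be left alone.
- scriber_grip (a point): Middle of the red handle of a scriber, 150 mm long, lying on the bench. To be left alone.
- block_center (a point): Centre of a steel gauge block, 75 x 50 x 25 mm, lying on the bench beyond the cabinet. To be left alone.
There are look-alikes about, which are no part of the job. What is shaped like the part that bears master_b_center but brown or turquoise is not meant.

How it is judged:
On the way, in this order (a step that is already met when the one before it is completed fails the run):
1. the release lever is pressed down far enough to free the lock (value of joint release_lever above 0.05 rad), for 0.05 s.
2. the tray has slid in past the lock (value of joint tray above 0.045 m), for 0.05 s.
3. the tray has been pressed home (value of joint tray above 0.1525 m), for 0.1 s.
At the end, for the whole second after the job is handed in: The tray rests latched shut by itself (at least 152.5 mm of its 156 mm travel in, not moving), the red lever is up again (within 0.03 rad), and both setting masters stand upright (within 0.2 rad) on the tray behind its panel (value of joint tray above 0.1525 m and velocity of joint tray between -0.01 and 0.01 m/s and value of joint release_lever below 0.03 rad and angle between each of master_a_center, master_b_center's own z axis and vertical below 0.2 rad and x of each of master_a_center, master_b_center in the frame of tray_face above 0 m); the robot touches nothing.
It fails at once if a setting master on the tray is knocked over (angle between any of master_a_center, master_b_center's own z axis and vertical above 0.5 rad).
It fails at once if the tray is slammed in (faster than 0.4 m/s) (velocity of joint tray above 0.4 m/s).
It fails at once if a bystander on the bench or on the cabinet is shifted by more than 25 mm (distance of any of wood_case_center, wash_bottle_center, vise_center, scriber_grip, block_center from where it was at the start of the episode above 0.025 m).
It also fails if it takes over 38 s, if anything falls off the work surface, if the arm or the gripper's body presses on something with over 40 N, if the wrist force passes 120 N, or if a joint passes its speed limit or range.

## Working session

There is one attempt and no reset: what is moved stays moved. The work goes in short steps, Python scripts to look and compute and a tool call to move; the robot and the scene stay as the last step left them, time stands still between calls to the robot, and variables do not carry over. Pictures are saved under pics/ and viewed, and the job is handed in when it is done.

Besides the shell and the picture viewer there is one more tool, called in YAML: its name, and indented under it one key for each argument. send_rows: Moves the arm, as the interface text tells. Its arguments: {"type":"object","properties":{"moves":{"type":"array","items":{"type":"array","items":{"type":"number","minimum":-1,"maximum":1}}},"claw":{"type":"number"}},"required":["moves"]}

```bash
mkdir -p pics; ls
python3 - <<'E'
from workcell import monitor, cams, order
import cv2,numpy as np
o=monitor.get_obs(); print({k:np.round(v,3) for k,v in o.items()})
for n in("scene","top"):
    p,d=cams.camera(n); cv2.imwrite(f"pics/{n}0.png",p); np.save(f"pics/{n}0.npy",d); i=cams.camera_info(n); print(n,{k:np.round(v,3).tolist() if not isinstance(v,str) else v for k,v in i.items()})
print(cams.camera_info("wrist"))
E
```

```text
pics
{'clock': np.float64(0.0), 'joint_pos': array([-1.318,  0.241,  0.004,  1.335, -0.   ,  1.571]), 'joint_vel': array([ 0.   ,  0.001,  0.001, -0.001,  0.001,  0.002]), 'tau': array([ 1.0000e-03, -3.7232e+01,  2.5241e+01,  1.7000e-02, -0.0000e+00,
       -0.0000e+00]), 'eef_pos': array([ 0.125, -0.483,  0.23 ]), 'tool_rot': array([ 0.992,  0.126, -0.   , -0.001]), 'ft_force': array([-0.361, -0.594,  0.415]), 'ft_torque': array([-0.051, -0.015,  0.078]), 'grip_width': np.float64(0.085)}
scene {'intrinsics': [[490.661, 0.0, 284.43], [0.0, 490.661, 206.517], [0.0, 0.0, 1.0]], 'T': [[0.867, -0.4, 0.299, 0.867], [0.499, 0.701, -0.51, -0.71], [-0.006, 0.591, 0.807, 1.16], [0.0, 0.0, 0.0, 1.0]]}
top {'intrinsics': [[383.634, 0.0, 282.878], [0.0, 383.634, 209.593], [0.0, 0.0, 1.0]], 'T': [[-0.018, 0.996, -0.089, 0.389], [-1.0, -0.018, 0.008, -0.042], [0.006, 0.089, 0.996, 1.144], [0.0, 0.0, 0.0, 1.0]]}
{'intrinsics': array([[361.27930489,   0.        , 277.8947189 ],
       [  0.        , 361.27930489, 209.15591609],
       [  0.        ,   0.        ,   1.        ]]), 'mount': array([[ 4.30803502e-04,  9.54827803e-01,  2.97159353e-01,
         7.56702613e-02],
       [ 9.99999146e-01, -4.46016338e-05, -1.30642448e-03,
        -5.80017538e-04],
       [-1.23415662e-03,  2.97159662e-01, -9.54827006e-01,
        -1.42364284e-01],
       [ 0.00000000e+00,  0.00000000e+00,  0.00000000e+00,
         1.00000000e+00]])}
```

View pics/scene0.png

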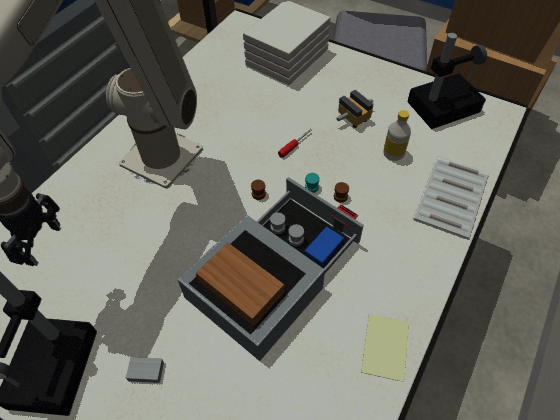

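View pics/top0.png

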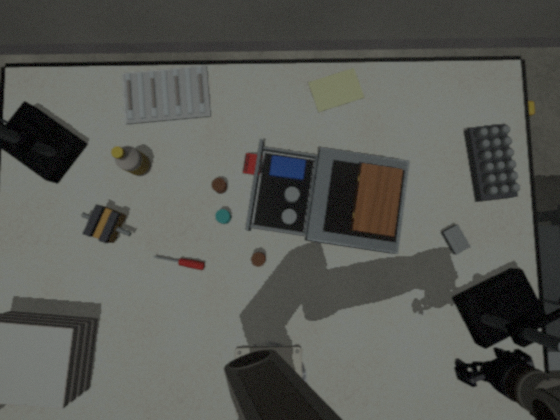

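```bash
cat > h.py <<'E'
import numpy as np,cv2
from workcell import monitor,cams,order
def ray(n,u,v,z):
    i=cams.camera_info(n);K=i["intrinsics"];T=i["T"]
    d=T[:3,:3]@np.array([(u-K[0,2])/K[0,0],-(v-K[1,2])/K[1,1],-1]);c=T[:3,3]
    return c+d*(z-c[2])/d[2]
def pts(n,dep):
    i=cams.camera_info(n);K=i["intrinsics"];T=i["T"]
    v,u=np.mgrid[:420,:560]
    P=np.stack([(u-K[0,2])/K[0,0]*dep,-(v-K[1,2])/K[1,1]*dep,-dep],-1)
    return P@T[:3,:3].T+T[:3,3]
E
python3 - <<'E'
from h import *
p=cv2.imread("pics/top0.png");hsv=cv2.cvtColor(p,cv2.COLOR_BGR2HSV)
W=pts("top",np.load("pics/top0.npy"))
red=((hsv[...,0]<8)|(hsv[...,0]>172))&(hsv[...,1]>150)&(hsv[...,2]>80)
n,l,s,c=cv2.connectedComponentsWithStats(red.astype(np.uint8))
for k in range(1,n):
    if s[k,4]>20:
        print(s[k],c[k],ray("top",*c[k],.07),"depth med",np.median(W[l==k],0))
        r=cv2.minAreaRect(np.argwhere(l==k)[:,::-1].astype(np.float32)); print(r,[ray("top",*q,.07)[:2].round(3) for q in cv2.boxPoints(r)])
# panel top from depth: z 0.09..0.11 points in crop
m=np.zeros(red.shape,bool);m[130:245,235:275]=1
m&=(W[...,2]>.085)&(W[...,2]<.115)
P=W[m];print(m.sum(),P[:,2].mean())
uv=np.argwhere(m)[:,::-1].astype(np.float32);r=cv2.minAreaRect(uv);print(r)
for q in cv2.boxPoints(r):print(q,ray("top",*q,.1))
# cabinet top
m2=np.zeros(red.shape,bool);m2[140:260,300:420]=1
m2&=(W[...,2]>.085)&(W[...,2]<.115)
uv=np.argwhere(m2)[:,::-1].astype(np.float32);r=cv2.minAreaRect(uv);print(m2.sum(),W[m2][:,2].mean(),r)
for q in cv2.boxPoints(r):print(q,ray("top",*q,.1))
cv2.imwrite("pics/crop.png",cv2.resize(p[120:260,200:420],None,fx=3.6,fy=3.6,interpolation=cv2.INTER_CUBIC))
s=cv2.imread("pics/scene0.png");cv2.imwrite("pics/crops.png",cv2.resize(s[140:300,220:400],None,fx=3.6,fy=3.6,interpolation=cv2.INTER_CUBIC))
E
```

```text
[244 154  12  19 141] [250.39007092 163.39716312] [0.61826011 0.03980064 0.07      ] depth med [0.61886602 0.04063812 0.07017087]
((249.83895874023438, 163.4127655029297), (8.86305046081543, 18.595027923583984), 10.007980346679688) [array([0.594, 0.059]), array([0.647, 0.049]), array([0.642, 0.024]), array([0.59 , 0.034])]
[179 259  24  10 138] [190.86231884 263.61594203] [0.33912458 0.20773323 0.07      ] depth med [0.33634581 0.21793648 0.02487738]
((190.5951385498047, 263.55609130859375), (23.746633529663086, 5.866814613342285), 12.094757080078125) [array([0.339, 0.242]), array([0.355, 0.239]), array([0.34 , 0.175]), array([0.324, 0.178])]
373 0.09907756266623814
((253.63914489746094, 184.02272033691406), (4.169288158416748, 91.5632095336914), 9.272602081298828)
[244.20486 228.87018] [0.43151083 0.05626163 0.1       ]
[258.95862 138.50345] [0.68162094 0.01298452 0.1       ]
[263.07343 139.17526] [0.67952703 0.00158742 0.1       ]
[248.31967 229.54199] [0.42948409 0.04510172 0.1       ]
5587 0.10083503056812271 ((358.1397705078125, 200.0471649169922), (92.2662353515625, 94.48252868652344), 8.343891143798828)
[305.6396  240.09381] [ 0.3980609  -0.11006971  0.1       ]
[319.35034 146.61139] [ 0.65587824 -0.15420607  0.1       ]
[410.63995 160.00052] [ 0.61387194 -0.40617707  0.1       ]
[396.9292  253.48294] [ 0.35740111 -0.35662313  0.1       ]
```

View pics/crop.png

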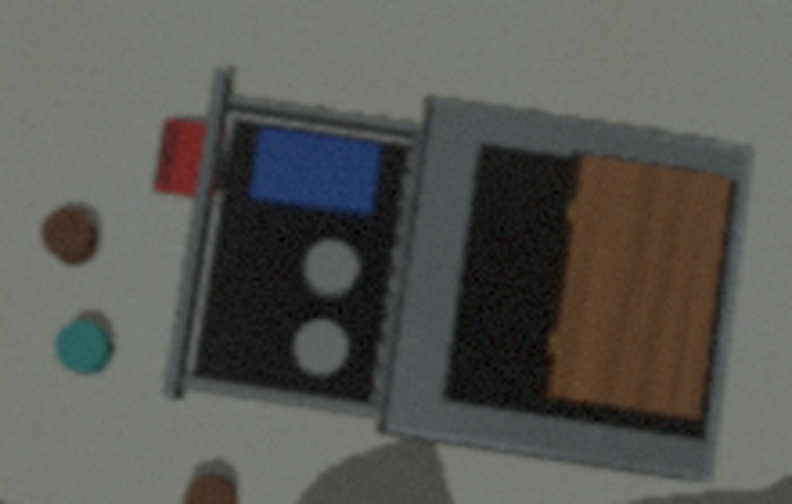

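View pics/crops.png

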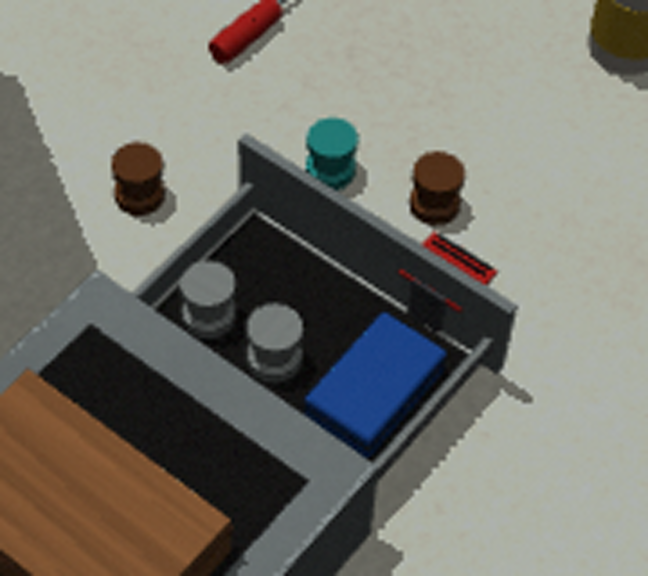

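Run:
```python
from h import *
W=pts("top",np.load("pics/top0.npy"))
for (u,v) in [(500,305),(490,320),(515,330),(540,345),(470,370),(520,380),(456,238),(490,150),(219,185),(223,215),(258,258),(289,167),(292,193),(289,216),(380,200),(250,158)]:
    print((u,v),W[v,u].round(3))
Ws=pts("scene",np.load("pics/scene0.npy"))
for (u,v) in [(10,300),(45,320),(10,260),(5,240),(35,210),(65,345)]: print('s',(u,v),Ws[v,u].round(3))
x=Ws.reshape(-1,3);
m=(x[:,0]>0.1)&(x[:,0]<.72)&(x[:,1]>-.55)&(x[:,1]<.15)&(x[:,2]>.16)
print(m.sum(), x[m].min(0),x[m].max(0)); 
x=W.reshape(-1,3);m=(x[:,0]>0.1)&(x[:,0]<.72)&(x[:,1]>-.5)&(x[:,1]<.15)&(x[:,2]>.16)
print(m.sum(), x[m].min(0),x[m].max(0))
```

```text
(500, 305) [ 0.209 -0.648  0.064]
(490, 320) [ 0.179 -0.591  0.113]
(515, 330) [ 0.182 -0.577  0.244]
(540, 345) [ 0.081 -0.795 -0.004]
(470, 370) [ 0.016 -0.583  0.001]
(520, 380) [ 0.146 -0.453  0.457]
(456, 238) [ 0.397 -0.554  0.024]
(490, 150) [ 0.653 -0.663  0.039]
(219, 185) [0.562 0.133 0.045]
(223, 215) [0.475 0.122 0.043]
(258, 258) [0.35  0.023 0.047]
(289, 167) [ 0.609 -0.07   0.057]
(292, 193) [ 0.531 -0.077  0.073]
(289, 216) [ 0.466 -0.067  0.072]
(380, 200) [ 0.499 -0.306  0.142]
(250, 158) [0.634 0.041 0.068]
s (10, 300) [ 0.183 -0.616  0.275]
s (45, 320) [ 0.184 -0.597  0.14 ]
s (10, 260) [ 0.132 -0.557  0.299]
s (5, 240) [-0.19  -0.464 -0.005]
s (35, 210) [ 0.161 -0.469  0.386]
s (65, 345) [ 0.217 -0.609  0.061]
13484 [ 0.10003574 -0.54999572  0.17958775] [0.16759205 0.092555   0.72090508]
9800 [ 0.10000696 -0.49982324  0.18123684] [0.38913727 0.09245892 1.14406373]
```

send_rows:
  claw: -1
  moves:
    - [0,0,-0.03,0]
    - [0,0,-0.03,-0.5]

```text
clock: 0.3
eef_pos: [0.1248, -0.483, 0.2905]
tool_rot: [0.988, 0.151, -0.0, -0.002]
ft_force: [-0.4, -0.5, 0.1]
grip_width: 0.0589
```

Run:
```python
from h import *
o=monitor.get_obs();print({k:np.round(o[k],4) for k in("clock","eef_pos","tool_rot","joint_pos","grip_width","ft_force")})
```

```text
{'clock': np.float64(0.3), 'eef_pos': array([ 0.1248, -0.483 ,  0.2905]), 'tool_rot': array([ 9.885e-01,  1.514e-01, -2.000e-04, -2.200e-03]), 'joint_pos': array([-1.318 ,  0.2249,  0.1374,  1.4877, -0.    ,  1.5196]), 'grip_width': np.float64(0.0589), 'ft_force': array([-0.3983, -0.5473,  0.1472])}
```

send_rows:
  moves:
    - [0.0314,-0.0176,0,0]
    - [0.0314,-0.0176,0,0]
    - [0.0314,-0.0176,0,0]
    - [0.0314,-0.0176,0,0]
    - [0.0314,-0.0176,0,0]
    - [0.0314,-0.0176,0,0]
    - [0.0314,-0.0176,0,0]
    - [0.0314,-0.0176,0,0]
    - [0.0314,-0.0176,0,0]
    - [0.0314,-0.0176,0,0]
    - [0.0314,-0.0176,0,0]
    - [0.0314,-0.0176,0,0]
    - [0.0314,-0.0176,0,0]
    - [0.0314,-0.0176,0,0]
    - [0.0314,-0.0176,0,0]
    - [0.0314,-0.0176,0,0]
    - [0.0314,-0.0176,0,0]
    - [0.0314,-0.0176,0,0]
    - [0.0314,-0.0176,0,0]
    - [0.0314,-0.0176,0,0]

```text
clock: 2.3
eef_pos: [0.6201, 0.0403, 0.2906]
tool_rot: [0.989, 0.151, -0.001, -0.0]
ft_force: [0.8, -0.0, 0.5]
grip_width: -0.0001
```

send_rows:
  moves:
    - [0,0,0,-1]
    - [0,0,0,-1]
    - [0,0,0,-1]
    - [0,0,0,-1]
    - [0,0,0,-1]
    - [0,0,0,-1]
    - [0,0,0,-1]
    - [0,0,0,-1]
    - [0,0,0,-1]
    - [0,0,0,-1]
    - [0,0,0,-0.96]
    - [0,0,0,0]

```text
clock: 3.5
eef_pos: [0.6193, 0.0391, 0.2906]
tool_rot: [0.765, 0.644, -0.001, -0.0]
ft_force: [-0.4, 0.0, 0.2]
grip_width: -0.0
```

```bash
cat > st.py <<'E'
from h import *
from scipy.spatial.transform import Rotation as R
o=monitor.get_obs();print({k:np.round(o[k],4) for k in("clock","eef_pos","tool_rot","joint_pos","grip_width","ft_force")})
M=R.from_quat(o["tool_rot"]).as_matrix();print("toolx",M[:,0].round(3),"yaw",np.arctan2(M[1,0],M[0,0]).round(4))
import sys
if len(sys.argv)>2:
    t=np.array([float(a) for a in sys.argv[1:4]]);print("delta tool",(M.T@(t-o["eef_pos"])).round(4))
E
python3 st.py 0.6185 0.042 0.08
python3 - <<'E'
from h import *
p,d=cams.camera("wrist");cv2.imwrite("pics/w1.png",p)
p,d=cams.camera("scene");cv2.imwrite("pics/s1.png",p)
E
```

```text
{'clock': np.float64(3.5), 'eef_pos': array([0.6193, 0.0391, 0.2906]), 'tool_rot': array([ 7.653e-01,  6.437e-01, -6.000e-04, -4.000e-04]), 'joint_pos': array([0.0631, 0.4852, 0.5118, 1.5988, 0.    , 1.8061]), 'grip_width': np.float64(-0.0), 'ft_force': array([-0.384 ,  0.0226,  0.1616])}
toolx [ 0.171  0.985 -0.   ] yaw 1.3986
delta tool [ 0.0027 -0.001   0.2106]
```

View pics/w1.png

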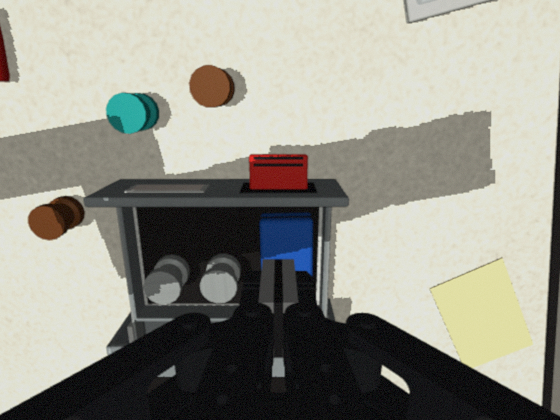

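View pics/s1.png

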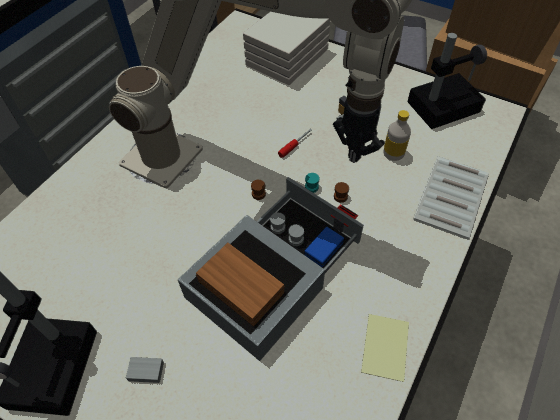

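Run:
```python
from h import *
from scipy.spatial.transform import Rotation as R
o=monitor.get_obs();i=cams.camera_info("wrist");K=i["intrinsics"];T=np.eye(4);T[:3,:3]=R.from_quat(o["tool_rot"]).as_matrix();T[:3,3]=o["eef_pos"];T=T@i["mount"]
def r(u,v,z):
    d=T[:3,:3]@np.array([(u-K[0,2])/K[0,0],-(v-K[1,2])/K[1,1],-1]);c=T[:3,3];return (c+d*(z-c[2])/d[2]).round(4)
for q in [(249,155,.07),(307,155,.07),(249,188,.07),(307,188,.07),(278,155,.07),(278,181,.1),(100,181,.1),(334,181,.1)]: print(q,r(*q))
```

```text
(249, 155, 0.07) [0.5938 0.0638 0.07  ]
(307, 155, 0.07) [0.6512 0.0537 0.07  ]
(249, 188, 0.07) [0.5871 0.0303 0.07  ]
(307, 188, 0.07) [0.6461 0.0199 0.07  ]
(278, 155, 0.07) [0.6225 0.0587 0.07  ]
(278, 181, 0.1) [0.6191 0.0392 0.1   ]
(100, 181, 0.1) [0.4537 0.0682 0.1   ]
(334, 181, 0.1) [0.6711 0.03   0.1   ]
```

send_rows:
  moves:
    - [0.0053,-0.001,0.03,0]
    - [0,0,0.03,0]
    - [0,0,0.03,0]
    - [0,0,0.03,0]
    - [0,0,0.03,0]
    - [0,0,0.03,0]
    - [0,0,0.02,0]
    - [0,0,0.008,0]
    - [0,0,0,0]

```text
clock: 4.5
eef_pos: [0.6185, 0.0445, 0.0819]
tool_rot: [0.766, 0.643, -0.001, -0.001]
ft_force: [-0.8, -0.0, -0.2]
grip_width: -0.0002
```

send_rows:
  moves:
    - [0,0,0.004,0]
    - [0,0,0.004,0]
    - [0,0,0.004,0]
    - [0,0,0.002,0]
    - [0,0,0,0]

```text
clock: 5.0
eef_pos: [0.6197, 0.0447, 0.0696]
tool_rot: [0.765, 0.644, 0.0, 0.0]
ft_force: [-0.5, 0.9, 1.5]
grip_width: -0.0
```

send_rows:
  moves:
    - [0,0,0.003,0]
    - [0,0,0.003,0]
    - [0,0,0.002,0]
    - [0,0,0.002,0]
    - [0,0,0,0]

```text
clock: 5.5
eef_pos: [0.62, 0.0446, 0.0596]
tool_rot: [0.765, 0.644, 0.0, 0.0]
ft_force: [0.8, 2.0, 5.3]
grip_width: 0.0
```

```bash
python3 st.py
python3 - <<'E'
from h import *
p,d=cams.camera("scene");cv2.imwrite("pics/s2.png",cv2.resize(p[100:300,220:420],None,fx=3,fy=3))
E
```

```text
{'clock': np.float64(5.5), 'eef_pos': array([0.62  , 0.0446, 0.0596]), 'tool_rot': array([7.652e-01, 6.438e-01, 5.000e-04, 4.000e-04]), 'joint_pos': array([ 0.0718,  0.594 ,  0.0814,  1.0569, -0.    ,  1.8146]), 'grip_width': np.float64(0.0), 'ft_force': array([0.7797, 1.9637, 5.2613])}
toolx [0.171 0.985 0.   ] yaw 1.3989
```

View pics/s2.png

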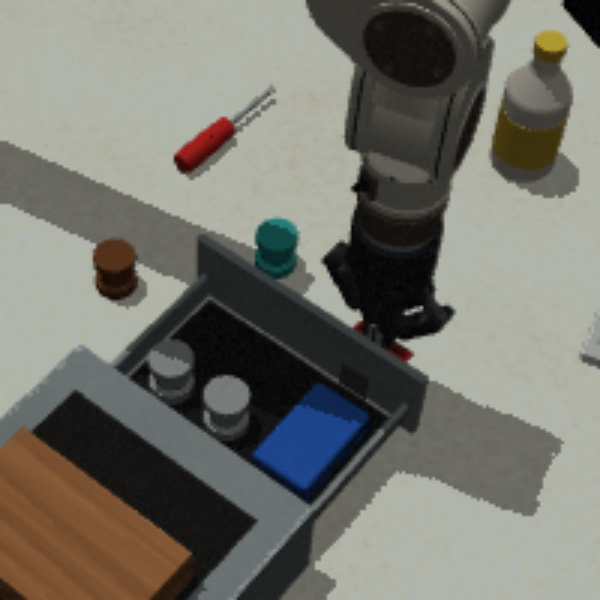

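send_rows:
  moves:
    - [-0.003,0,0.001,0]
    - [-0.004,0,0,0]
    - [-0.004,0,0,0]
    - [-0.004,0,0,0]
    - [-0.004,0,0,0]
    - [-0.004,0,0,0]
    - [0,0,0,0]

```text
clock: 6.25
eef_pos: [0.6159, 0.021, 0.0589]
tool_rot: [0.765, 0.643, 0.0, 0.001]
ft_force: [0.5, -0.5, 5.2]
grip_width: -0.0
```

send_rows:
  moves:
    - [-0.005,0,0,0]
    - [-0.006,0,0,0]
    - [-0.006,0,0,0]
    - [-0.006,0,0,0]

```text
clock: 6.65
eef_pos: [0.6122, -0.0007, 0.059]
tool_rot: [0.765, 0.644, 0.001, 0.0]
ft_force: [-0.7, 2.0, 4.9]
grip_width: -0.0
```

```bash
python3 st.py
python3 - <<'E'
from h import *
p,d=cams.camera("scene");cv2.imwrite("pics/s3.png",cv2.resize(p[100:300,220:420],None,fx=3,fy=3))
E
```

```text
{'clock': np.float64(6.65), 'eef_pos': array([ 0.6122, -0.0007,  0.059 ]), 'tool_rot': array([7.651e-01, 6.439e-01, 8.000e-04, 3.000e-04]), 'joint_pos': array([-1.4000e-03,  5.7760e-01,  5.0000e-02,  1.0417e+00,  5.0000e-04,
        1.7411e+00]), 'grip_width': np.float64(-0.0), 'ft_force': array([-0.7138,  1.9851,  4.9457])}
toolx [0.171 0.985 0.001] yaw 1.3991
```

View pics/s3.png

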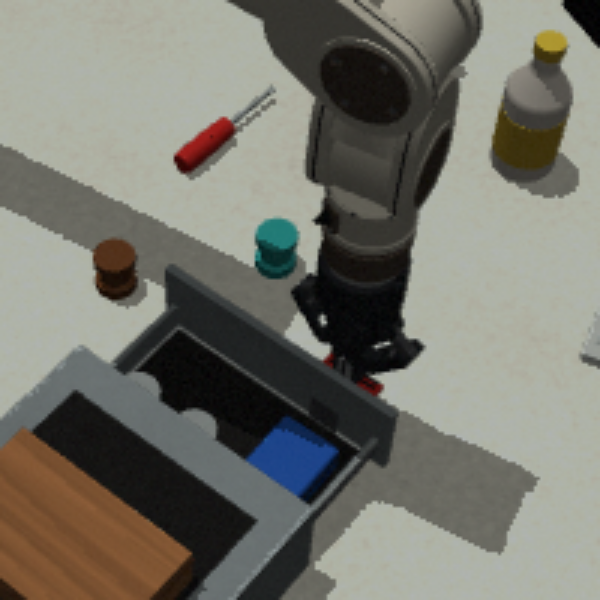

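send_rows:
  moves:
    - [-0.005,0,0,0]
    - [-0.006,0,0,0]
    - [-0.006,0,0,0]
    - [-0.006,0,0,0]
    - [-0.005,0,0,0]
    - [-0.003,0,0,0]
    - [0,0,0,0]

```text
clock: 7.4
eef_pos: [0.6067, -0.0323, 0.0588]
tool_rot: [0.765, 0.643, 0.0, 0.001]
ft_force: [-0.2, 0.1, 4.6]
grip_width: -0.0
```

send_rows:
  moves:
    - [0.004,0,0,0]
    - [0,0,-0.006,0]
    - [0,0,-0.008,0]
    - [0,0,-0.01,0]
    - [0,0,-0.002,0]
    - [0,0,0,0]

```text
clock: 8.0
eef_pos: [0.6072, -0.0272, 0.0849]
tool_rot: [0.765, 0.644, 0.0, 0.0]
ft_force: [1.0, -0.6, 0.2]
grip_width: 0.0003
```

```bash
python3 st.py
python3 - <<'E'
from h import *
p,d=cams.camera("scene");cv2.imwrite("pics/s4.png",cv2.resize(p[100:300,220:420],None,fx=3,fy=3))
E
```

```text
{'clock': np.float64(8.0), 'eef_pos': array([ 0.6072, -0.0272,  0.0849]), 'tool_rot': array([7.651e-01, 6.439e-01, 4.000e-04, 2.000e-04]), 'joint_pos': array([-4.4800e-02,  5.4580e-01,  6.9000e-02,  1.0931e+00,  3.0000e-04,
        1.6977e+00]), 'grip_width': np.float64(0.0003), 'ft_force': array([ 0.9834, -0.6029,  0.1628])}
toolx [0.171 0.985 0.   ] yaw 1.3991
```

View pics/s4.png

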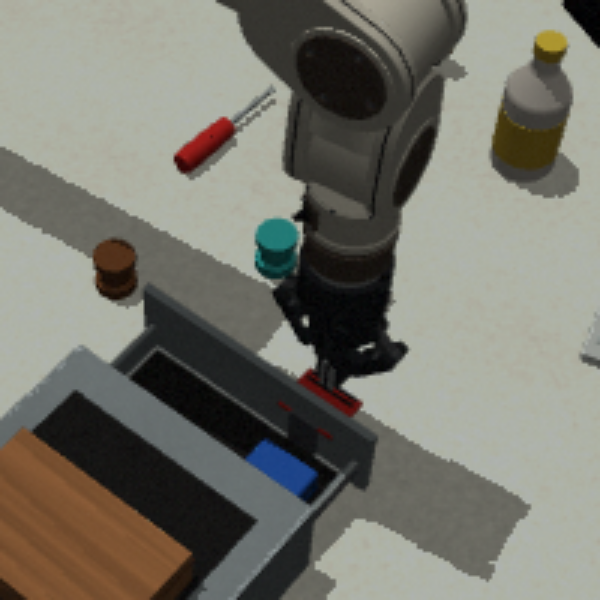

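send_rows:
  moves:
    - [-0.003,0,0,0]
    - [-0.004,0,0,0]
    - [-0.005,0,0,0]
    - [-0.006,0,0,0]
    - [-0.006,0,0,0]
    - [-0.006,0,0,0]
    - [-0.006,0,0,0]
    - [-0.006,0,0,0]
    - [-0.006,0,0,0]
    - [-0.006,0,0,0]
    - [-0.005,0,0,0]
    - [-0.004,0,0,0]
    - [-0.003,0,0,0]
    - [-0.003,0,0,0]

```text
clock: 9.45
eef_pos: [0.5953, -0.0938, 0.0843]
tool_rot: [0.765, 0.644, 0.001, -0.001]
ft_force: [0.4, 7.5, -2.1]
grip_width: -0.0
```

send_rows:
  moves:
    - [-0.003,0,0,0]
    - [-0.003,0,0,0]
    - [-0.003,0,0,0]
    - [-0.003,0,0,0]
    - [-0.003,0,0,0]
    - [-0.003,0,0,0]

```text
clock: 10.05
eef_pos: [0.5928, -0.1079, 0.0843]
tool_rot: [0.764, 0.645, 0.004, -0.003]
ft_force: [1.8, 13.6, -0.6]
grip_width: 0.0003
```

send_rows:
  moves:
    - [-0.002,0,0,0]
    - [-0.002,0,0,0]
    - [-0.002,0,0,0]
    - [-0.002,0,0,0]
    - [0,0,0,0]

```text
clock: 10.55
eef_pos: [0.5909, -0.1191, 0.0843]
tool_rot: [0.765, 0.644, 0.001, -0.001]
ft_force: [1.5, 6.6, -2.1]
grip_width: 0.0001
```

```bash
python3 st.py
python3 - <<'E'
from h import *
p,d=cams.camera("scene");cv2.imwrite("pics/s5.png",cv2.resize(p[150:300,200:400],None,fx=4,fy=4))
E
```

```text
{'clock': np.float64(10.55), 'eef_pos': array([ 0.5909, -0.1191,  0.0843]), 'tool_rot': array([ 0.7647,  0.6443,  0.0014, -0.0014]), 'joint_pos': array([-0.2009,  0.5381,  0.0538,  1.087 ,  0.0039,  1.5404]), 'grip_width': np.float64(0.0001), 'ft_force': array([ 1.4727,  6.6056, -2.0897])}
toolx [0.17  0.986 0.004] yaw 1.4003
```

View pics/s5.png

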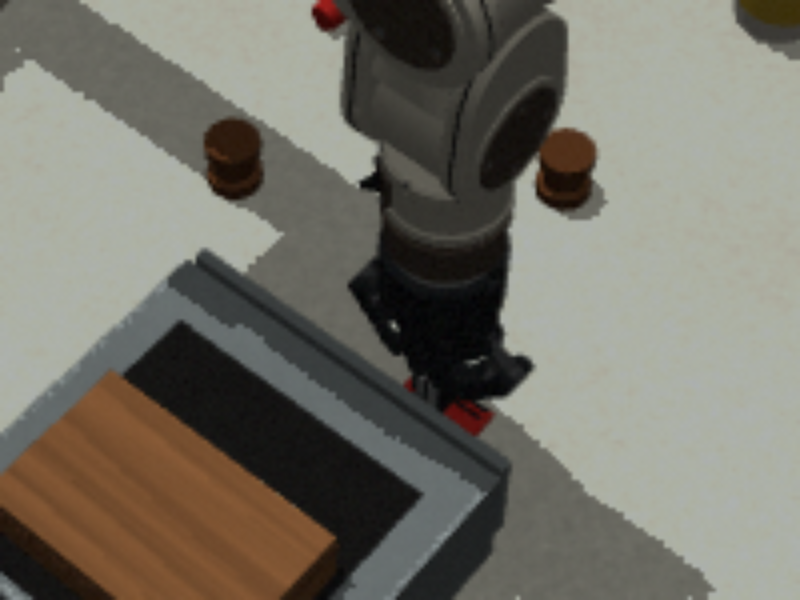

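send_rows:
  moves:
    - [-0.002,0,0,0]
    - [-0.001,0,0,0]
    - [0,0,0,0]

```text
clock: 10.9
eef_pos: [0.5905, -0.1212, 0.0843]
tool_rot: [0.765, 0.645, 0.002, -0.002]
ft_force: [1.4, 10.7, -1.4]
grip_width: -0.0003
```

send_rows:
  moves:
    - [-0.001,0,0,0]
    - [-0.001,0,0,0]
    - [0,0,0,0]

```text
clock: 11.2
eef_pos: [0.5902, -0.123, 0.0843]
tool_rot: [0.764, 0.645, 0.002, -0.002]
ft_force: [1.2, 9.8, -2.4]
grip_width: 0.0001
```

send_rows:
  moves:
    - [-0.001,0,0,0]
    - [-0.001,0,0,0]
    - [0,0,0,0]

```text
clock: 11.5
eef_pos: [0.5899, -0.1248, 0.0843]
tool_rot: [0.764, 0.645, 0.002, -0.002]
ft_force: [1.7, 9.7, -1.2]
grip_width: -0.0002
```

send_rows:
  moves:
    - [-0.001,0,0,0]
    - [-0.001,0,0,0]
    - [0,0,0,0]

```text
clock: 11.8
eef_pos: [0.5898, -0.1251, 0.0843]
tool_rot: [0.764, 0.645, 0.003, -0.003]
ft_force: [2.0, 13.6, -1.4]
grip_width: 0.0001
```

send_rows:
  moves:
    - [0.002,0,0,0]
    - [0.002,0,0,0]
    - [0.002,0,0,0]
    - [0.002,0,0,0]
    - [0.002,0,0,0]
    - [0,0,0,0]

```text
clock: 12.4
eef_pos: [0.5909, -0.1188, 0.0843]
tool_rot: [0.765, 0.644, 0.001, -0.001]
ft_force: [1.3, 5.8, -2.0]
grip_width: -0.0001
```

send_rows:
  moves:
    - [0.002,0,0,0]
    - [0.002,0,0,0]
    - [0.002,0,0,0]
    - [0.002,0,0,0]
    - [0,0,0,0]

```text
clock: 12.9
eef_pos: [0.5923, -0.1122, 0.0845]
tool_rot: [0.765, 0.644, -0.0, 0.0]
ft_force: [0.1, 0.5, -0.3]
grip_width: -0.0001
```

```bash
python3 st.py
python3 - <<'E'
from h import *
p,d=cams.camera("scene");cv2.imwrite("pics/s6.png",cv2.resize(p[150:300,200:400],None,fx=4,fy=4))
E
```

```text
{'clock': np.float64(12.9), 'eef_pos': array([ 0.5923, -0.1122,  0.0845]), 'tool_rot': array([ 7.652e-01,  6.437e-01, -0.000e+00,  2.000e-04]), 'joint_pos': array([-1.8710e-01,  5.3750e-01,  5.3500e-02,  1.0864e+00, -4.0000e-04,
        1.5558e+00]), 'grip_width': np.float64(-0.0001), 'ft_force': array([ 0.0599,  0.4875, -0.3384])}
toolx [ 0.171  0.985 -0.   ] yaw 1.3988
```

View pics/s6.png

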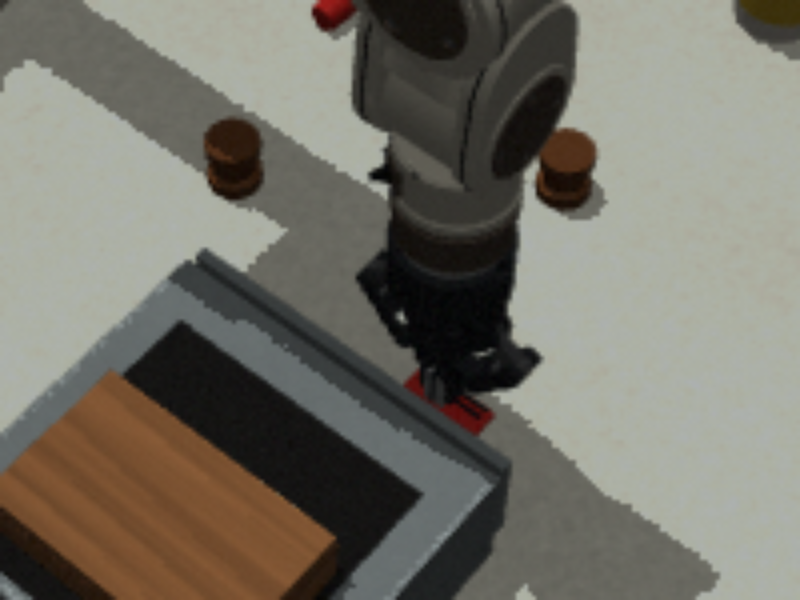

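send_rows:
  moves:
    - [0.005,0,0,0]
    - [0,0,-0.015,0]
    - [0,0,-0.02,0]
    - [0,0,-0.03,0]
    - [0,0,-0.03,0]
    - [0,0,-0.03,0]
    - [0.02,0,-0.03,0]
    - [0.03,0,0,0]
    - [0.03,0,0,0]
    - [0.03,0,0,0]
    - [0.02,0,0,0]
    - [0,0,0,0]
    - [0,0,0,0]

```text
clock: 14.25
eef_pos: [0.6152, 0.0212, 0.2392]
tool_rot: [0.765, 0.644, -0.0, 0.0]
ft_force: [-0.0, 0.2, 0.6]
grip_width: -0.0001
```

```bash
python3 st.py
python3 - <<'E'
from h import *
p,d=cams.camera("top");cv2.imwrite("pics/t7.png",cv2.resize(p[120:290,60:300+180],None,fx=1.9,fy=1.9))
W=pts("top",d);hsv=cv2.cvtColor(p,cv2.COLOR_BGR2HSV)
red=(((hsv[...,0]<8)|(hsv[...,0]>172))&(hsv[...,1]>150)&(hsv[...,2]>60)).astype(np.uint8)
n,l,s,c=cv2.connectedComponentsWithStats(red)
for k in range(1,n):
    if s[k,4]>20: print(s[k],c[k],np.median(W[l==k],0).round(4),ray("top",*c[k],.07).round(4))
p,d=cams.camera("scene");cv2.imwrite("pics/s7.png",p)
E
```

```text
{'clock': np.float64(14.25), 'eef_pos': array([0.6152, 0.0212, 0.2392]), 'tool_rot': array([ 7.649e-01,  6.442e-01, -3.000e-04,  1.000e-04]), 'joint_pos': array([ 3.4800e-02,  4.7550e-01,  3.6500e-01,  1.4607e+00, -5.0000e-04,
        1.7764e+00]), 'grip_width': np.float64(-0.0001), 'ft_force': array([-0.0464,  0.1622,  0.6099])}
toolx [ 0.17   0.985 -0.001] yaw 1.3999
[298 162  14  21 197] [304.63451777 171.64467005] [ 0.5914 -0.1144  0.0704] [ 0.5919 -0.1137  0.07  ]
[179 259   9   7  52] [183.34615385 261.94230769] [0.3421 0.2397 0.0241] [0.3441 0.2286 0.07  ]
```

View pics/t7.png

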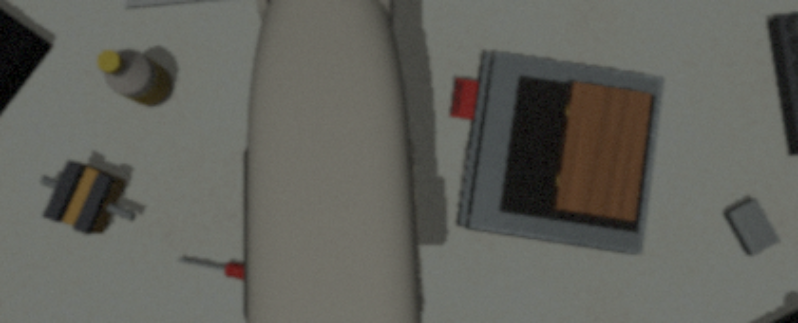

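View pics/s7.png

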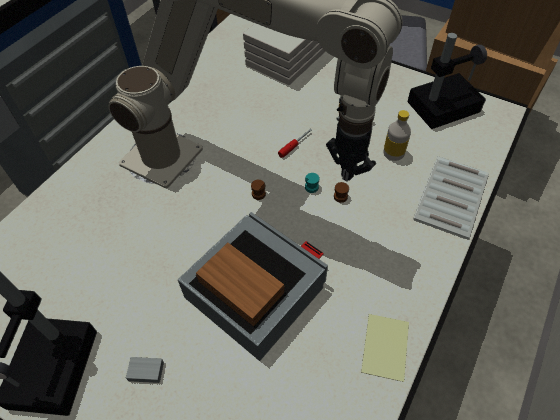

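```bash
python3 -c "
from workcell import order
print(order.job_done())"
```

```text
the job is handed in; nothing more can be done
None
```

The tray is latched shut and I handed the job in at about 14.4 s of the 38 s allowed. I don't know the verdict, because handing in reports none.

**What I did:** I pressed the red lever down about 10 mm with the shut fingers, at about 5 N. I pushed the panel in at about 0.06 m/s with the lever held, to about 65 mm of travel. I then raised the finger off the lever and pushed on the panel alone until it reached the hard stop, at about 14 N. After that I backed off slowly and moved the arm clear.

**Last checks:**
- **Tray:** in the top camera the lever pad moved 155.8 mm, against 156 mm for latched. The tray stayed in with nothing touching it.
- **Lever:** it is back up, with its top at z = 0.070 m.
- **Robot:** the force on the tool is about 0, and it touches nothing.
- **Bench:** the case, bottle, vise, scriber, block and the look-alikes look to be where they were, judged by eye.

**Not confirmed:** the two setting masters are hidden inside the closed cabinet, so I could not check at the end that they are standing. They were last seen upright at about 35 mm of travel, and I kept the same slow speed after that.

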